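Vent the red-collared culture jar

TASK

Vent the culture jar with the red collar: unscrew the small knurled brass lock nut on its lid valve (anticlockwise) until it is fully undone at its stop, then press the freed white-tipped valve pin straight down, gently, most of the way down, and keep it there for two seconds before letting it spring back. Leave the blue-collared jar's nut and pin and everything else on the bench as they are.

Things in the scene. Friction and masses are not known exactly. Their poses are not given: they have to be found in the camera images.
- jar_red: TARGET. Culture jar with the RED collar on its lid, fixed to the bench: clear pot 110 mm across (124 mm at the rubber foot ring, about 136 mm over the three lid clamps), metal lid. Origin at the centre of its foot on the table; z up. Lid top 136 mm up (clamps to 142 mm), red collar (52 mm across) to 143 mm, steel boss (18 mm across) to 149 mm. On its axis a slim steel valve stem, 9 mm across, rises to the valve seat 165 mm up; the brass lock nut sits there.
- jar_blue: The same jar with a BLUE collar, with the same valve; it must stay locked: leave it alone.
- nut_center (a point): Centre of the red jar's knurled brass lock nut, a round nut 14 mm across and 10 mm tall, axis vertical on the jar's axis; 5 mm above its lower face (170 mm above the jar's foot when tight). Nothing stands around it but the white-tipped pin through its middle. Below it the stem is 9 mm across for 16 mm, down to the boss.
- lock_nut (a joint): Turn of the red jar's lock nut in rad: 0 tight on the seat, grows as it is unscrewed (anticlockwise seen from above), firm stop at 3.8 rad where it is fully unscrewed (it may settle back by up to 0.3 rad when let go; more than 3.3 is fully undone). It starts between 0 and 0.4. It rises 0.95 mm per rad along the pin. Friction torque about 0.05 Nm; it stays where it is left.
- plunge (a joint): How far the red jar's valve pin is pressed down, in m, 0 at rest. It springs back (about 2 N to start, plus 1.5 N per mm: 5.5 N at 2.3 mm). The nut rides on the pin and blocks it when it meets the seat, so the possible travel is just the nut's rise (3.6 mm when fully unscrewed). The valve is properly open from 2.2 mm.
- valve_pin: The red jar's valve pin with its white tip cap (cap 8 mm across, 4 mm tall, flat top), upright through the nut. Origin on its axis at the level of the seat, NOT at its tip; z up. The top of the cap lies 19 to 25 mm above this origin, differently on every jar and not measured: find it by feel. The pin bends if pushed with more than about 18 N.
- other_lock_nut (a joint): Turn of the blue jar's lock nut in rad, as lock_nut; starts at 0 to 0.4 and must not be turned.
- other_nut_center (a point): Centre of the blue jar's lock nut.
- petri_stack: stack of three red and cream culture dishes, 86 mm across, 41 mm tall; bystander; origin at the centre of its underside
- marker: black marker pen with a blue cap lying flat, 122 mm long, 13 mm thick; bystander; origin at the centre of its underside
- bottle_a: small glass bottle with black cap, 56 mm across, 110 mm tall; bystander; origin at the centre of its underside
- bottle_b: small glass bottle with black cap, 56 mm across, 110 mm tall; bystander; origin at the centre of its underside
- tube_rack: aluminium rack of capped test tubes, 60 x 150 mm, 128 mm tall; bystander; origin at the centre of its underside
- burner: laboratory burner, foot 84 mm across, thin upright dark tube, 140 mm tall; bystander; origin at the centre of its underside
- tub: open white plastic tub, 130 mm across, 130 mm tall; bystander; origin at the centre of its underside

How it is judged:
On the way, in this order (a step that is already met when the one before it is completed fails the run):
1. the red jar's lock nut is unscrewed at least 3.3 rad, with the pin not yet pressed (less than 1.2 mm) (value of joint lock_nut above 3.3 rad and value of joint plunge below 0.0012 m), for 0.2 s.
2. the freed pin is pressed by its tip at least 2.2 mm down for 1.5 s without a break (value of joint plunge above 0.0022 m and contact force between valve_pin and anything else above 1 N), for 1.5 s.
At the end, for the whole second after the job is handed in: the red jar's nut stands unscrewed (over 3.2 rad), its pin is back up (within 0.8 mm of rest), the blue jar's nut is still tight (under 0.6 rad), and every bystander is within 20 mm of where it stood (value of joint lock_nut above 3.2 rad and value of joint plunge below 0.0008 m and value of joint other_lock_nut below 0.6 rad and not (distance of any of petri_stack, marker, bottle_a, bottle_b, tube_rack, burner, tub from where it was at the start of the episode above 0.02 m)); the robot touches nothing.
It fails at once if the red jar's valve pin is pushed with more than 18 N (contact force between valve_pin and anything else above 18 N).
It fails at once if the blue jar's nut is unscrewed past 0.6 rad (value of joint other_lock_nut above 0.6 rad).
It fails at once if the blue jar is touched with more than 5 N (contact force between jar_blue and anything else above 5 N).
It fails at once if a bystander is shifted by more than 20 mm (distance of any of petri_stack, marker, bottle_a, bottle_b, tube_rack, burner, tub from where it was at the start of the episode above 0.02 m).
It also fails if it takes over 64 s, if anything falls off the work surface, if the arm or the gripper's body presses on something with over 40 N, if the wrist force passes 120 N, or if a joint passes its speed limit or range.

ROBOT

A 6-joint arm with a two-finger parallel gripper is mounted at the origin on the work surface. World frame = base frame: x ahead of the robot, y to its left, z up, the work surface at z = 0. Lengths are in m, angles in rad, forces in N, time in s.
With the tool pointing down it reaches from about 0.275 to 0.85 m from the base axis. Payload 5.2 kg.
Tool frame: the origin (TCP) lies at the very end of the fingers, on their centre line; the grasp point (between the pads) lies 19 mm behind it (tcp_to_grasp is the distance from the TCP to the grasp point, in m); z points along the fingers, y is the line along which they close (so a half turn about z gives the same grasp; the last joint's range is limited). The gripper opens to 85 mm and grips with 20 to 120 N. Pads are 22 mm wide; open, the fingers measure 114 mm over their backs; the gripper's body (76 mm by 85 mm) begins 54 mm behind the grasp point. The pads swing forward as they close: fully open they stand 13 mm farther back than shut.
Start: joints at [-1.418, 0.259, 1.535, -0, 1.348, -0.203], TCP at [0.192, -0.516, 0.231] pointing down, gripper open.
Joint ranges: [-3.14, 3.14], [-0.91, 2.08], [0.19, 2.58], [-1.22, 4.36], [0.22, 2.71], [-3.12, 3.12]. Speed limits (rad/s): [2.57, 2.57, 3.14, 3.14, 3.14, 3.14].

INTERFACE

Orientations are given as a unit quaternion [x, y, z, w].
In Python, from cell import movep, move_l, goto_joints, release, grab, wait, solve_ik, snapshot, MotionError, sign_off, get_clock, get_q, get_joint_vel, get_tau, get_position, get_orientation, get_contact_force, get_wrist_torque, get_grip_width, get_gripper_force, tcp_to_grasp gives the robot as it stands. Calls block until the motion is done:
- movep(position, orientation): joint-space move of the TCP to a pose.
- move_l(position, rotation=None, velocity=0.15): straight line of the TCP; rotation=None keeps the orientation; velocity is the mean speed in m/s.
- goto_joints(angles): joint-space move.
- release() and grab(strength=None): open the fingers fully, or close them until they stop; strength is the grip in N (None keeps the last).
- wait(seconds).
- solve_ik(position, orientation): joint angles nearest the present ones, or None.
- snapshot(name): name is "scene" or "top" or "wrist"; returns a dict with "img" (400x640x3 uint8, red, green, blue), "z_map" (400x640 float32, m along the optical axis (not along the pixel's ray), 0 where there is no reading), "fx", "fy", "cx", "cy" (pixels), "R" (3x3) and "t" (3): a world point X has camera coordinates R X + t; the wrist camera has in their place "mount" (4x4, takes a point from camera to tool coordinates, whose origin is the TCP and whose axes are the flange's). Camera axes: x right, y down, z forward; pixel columns grow to the right and rows downward; lengths in m; the calibration is good to about 2 mm. A picture is of the moment at which its call begins: read the wrist's pose just before it.
A pose or a line that the arm cannot do raises MotionError and nothing moves.
- sign_off(): hands the job in; it is judged then, once.
Readings, each from a call of its own:
- get_clock(): time.
- get_q(): joint angles.
- get_joint_vel(): joint speeds.
- get_tau(): joint torques, N m.
- get_position(): TCP position.
- get_orientation(): TCP orientation.
- get_contact_force(): force on the tool from outside, world axes, zero at the start.
- get_wrist_torque(): the same for the moment, N m.
- get_grip_width(): opening from 0.0 (shut) to 1.0 (fully open).
- get_gripper_force(): force on a finger pad.
Only numpy, scipy, OpenCV 4.12 (cv2) and the standard library are available. Lean on these libraries where they do the work, as an engineer would, in place of code of your own. Each camera call takes 0.05 s, during which the arm holds its last target. There are 200 camera calls.

## Working session

There is one attempt and no reset: what is moved stays moved. The work goes in short steps, each a Python script; the robot and the scene stay as the last script left them, time stands still between calls to the robot, and variables do not carry over. Pictures are saved under pics/ and viewed, at most 10 in all, crops included, and the job is handed in when it is done.

```bash
ls; mkdir -p pics; python3 - <<'E'
from cell import *
import cv2,numpy as np
for n in("scene","top"):
    s=snapshot(n); np.savez(f"{n}.npz",**s); cv2.imwrite(f"pics/{n}0.png",s["img"][...,::-1]); print(n,s["fx"],s["R"].round(3).tolist(),s["t"])
print(get_clock(),get_orientation(),tcp_to_grasp)
E
```

```text
pics
scene 395.1609242690861 [[0.036, 0.999, -0.005], [0.582, -0.025, -0.812], [-0.812, 0.026, -0.583]] [-0.00859869 -0.24197567  1.70188663]
top 385.3747161329872 [[-0.014, -1.0, 0.02], [-0.991, 0.011, -0.134], [0.134, -0.022, -0.991]] [-0.00578581  0.61916477  1.10358484]
0.1 [ 9.84214190e-01  1.76979373e-01  1.67971955e-05 -8.54346598e-04] 0.0187
```

View pics/scene0.png

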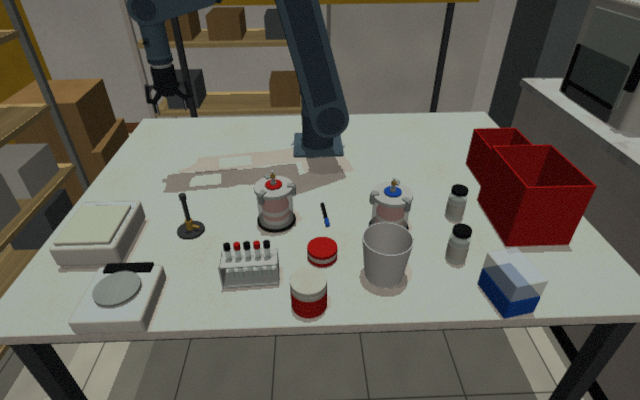

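View pics/top0.png

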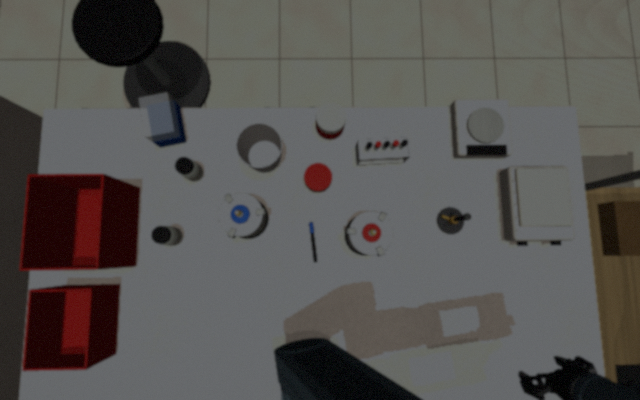

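The scene view shows the red jar at (273,190) and the blue jar at (391,195). In the top view the collars are at (372,232) and (241,213). The burner stands to the right of the red jar in the top view.

```bash
cat > h.py <<'E'
from cell import *
import cv2,numpy as np
from scipy.spatial.transform import Rotation as Ro
def ray(s,u,v,z):
    R,t=s["R"],s["t"]; c=-R.T@t; d=R.T@np.array([(u-s["cx"])/s["fx"],(v-s["cy"])/s["fy"],1]); return c+d*(z-c[2])/d[2]
def wristcam():
    p=np.array(get_position());q=get_orientation();s=dict(snapshot("wrist"))
    T=np.eye(4);T[:3,:3]=Ro.from_quat(q).as_matrix();T[:3,3]=p
    I=np.linalg.inv(T@s["mount"]); s["R"],s["t"]=I[:3,:3],I[:3,3]; return s
def down(a):  # tool down, closing line y at angle set by a
    return (Ro.from_euler('z',a)*Ro.from_euler('x',np.pi)).as_quat()
def redmask(img):
    h=cv2.cvtColor(img,cv2.COLOR_RGB2HSV); return (((h[...,0]<8)|(h[...,0]>172))&(h[...,1]>130)&(h[...,2]>50)).astype(np.uint8)
E
python3 - <<'E'
from h import *
s=dict(np.load("top.npz"))
n,l,st,c=cv2.connectedComponentsWithStats(redmask(s["img"]))
for i in range(1,n):
    if st[i,4]>30: print(st[i],c[i].round(1),ray(s,*c[i],.143).round(4))
s2=dict(np.load("scene.npz"))
n,l,st,c=cv2.connectedComponentsWithStats(redmask(s2["img"]))
for i in range(1,n):
    if 20<st[i,4] and 255<c[i][0]<295: print(st[i],c[i].round(1),ray(s2,*c[i],.143).round(4))
s=wristcam();print(s["mount"].round(4).tolist(),s["fx"])
print(get_q(), Ro.from_quat(get_orientation()).as_matrix().round(3).tolist())
for a in np.arange(-3,3.2,.5):
    q=solve_ik([.45,-.12,.25],down(a)); print(a.round(2),None if q is None else np.round(q,2))
E
```

```text
[305 164  26  27 574] [317.5 177. ] [ 0.6691 -0.0084  0.143 ]
[  19  173   85   98 2762] [ 77.  225.2] [0.5455 0.6307 0.143 ]
[363 224  17  17 181] [370.9 232.2] [ 0.5168 -0.1496  0.143 ]
[  23  288   69   82 2289] [ 69.8 323.3] [0.2942 0.6315 0.143 ]
[265 180  17  10 102] [273.3 184.6] [ 0.523  -0.1493  0.143 ]
[254 241   6   8  42] [256.4 244.6] [ 0.7907 -0.1749  0.143 ]
[[-0.0005, -0.945, -0.327, 0.0836], [1.0, -0.0007, 0.0004, -0.0006], [-0.0006, -0.327, 0.945, -0.1441], [0.0, 0.0, 0.0, 1.0]] 295.27467044041714
[-1.41783186e+00  2.59208191e-01  1.53584092e+00 -1.86143756e-06
  1.34802611e+00 -2.02827666e-01] [[0.937, 0.348, -0.0], [0.348, -0.937, 0.001], [0.0, -0.001, -1.0]]
-3.0 [-0.5   0.09  1.69  0.    1.36 -2.21]
-2.5 [-0.5   0.09  1.69  0.    1.36 -2.71]
-2.0 [-0.5   0.09  1.69 -0.    1.36  3.07]
-1.5 [-0.5   0.09  1.69 -0.    1.36  2.57]
-1.0 [-0.5   0.09  1.69 -0.    1.36  2.07]
-0.5 [-0.5   0.09  1.69 -0.    1.36  1.57]
0.0 [-0.5   0.09  1.69 -0.    1.36  1.07]
0.5 [-0.5   0.09  1.69 -0.    1.36  0.57]
1.0 [-0.5   0.09  1.69 -0.    1.36  0.07]
1.5 [-0.5   0.09  1.69  0.    1.36 -0.43]
2.0 [-0.5   0.09  1.69  0.    1.36 -0.93]
2.5 [-0.5   0.09  1.69  0.    1.36 -1.43]
3.0 [-0.5   0.09  1.69  0.    1.36 -1.93]
```

```bash
python3 - <<'E'
from h import *
movep([.519,-.1495,.27],down(-1.31)); print(get_q(),get_clock(),get_contact_force())
s=wristcam(); np.savez("w1.npz",**s); cv2.imwrite("pics/w1.png",s["img"][...,::-1])
n,l,st,c=cv2.connectedComponentsWithStats(redmask(s["img"]))
for i in range(1,n):
    if st[i,4]>100: print(st[i],c[i].round(1),ray(s,*c[i],.143).round(4))
E
```

```text
[-4.87859426e-01  2.17718763e-01  1.49384842e+00 -2.36297835e-04
  1.43014607e+00  2.39321759e+00] 2.3667 [ 0.5379255  -0.03237883  1.15491863]
[ 54  15  33  25 562] [69.6 27.6] [ 0.7507 -0.23    0.143 ]
[ 58  78  32  20 470] [73.2 87.7] [ 0.7484 -0.1835  0.143 ]
[  27  135   76   70 2246] [ 75.7 163.2] [ 0.7466 -0.1157  0.143 ]
[ 300  164   53   51 1603] [325.8 187.3] [ 0.5152 -0.1531  0.143 ]
[175 194  41  38 161] [202.4 205.8] [ 0.627  -0.1037  0.143 ]
[ 147  200   63   58 2816] [178.  228.3] [ 0.6477 -0.0732  0.143 ]
```

View pics/w1.png

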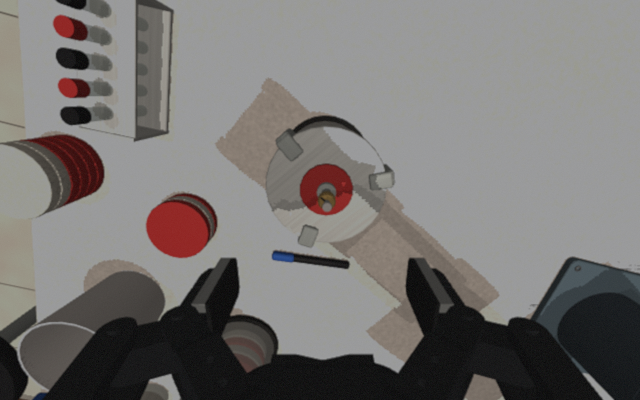

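The wrist view shows the red collar centred near (326,189), with the brass nut and white cap just below it at about (327,200). The gripper fingers are at the bottom, and nothing stands near the nut.

```bash
python3 - <<'E'
from h import *
s=dict(np.load("w1.npz"))
m=redmask(s["img"]); m[:, :300]=0; m[:,354:]=0
pts=cv2.findNonZero(m); e=cv2.fitEllipse(cv2.convexHull(pts)); print("collar",e,ray(s,*e[0],.143).round(4))
v,u=np.mgrid[150:230,290:365]; z=s["z_map"][150:230,290:365]
P=np.stack([(u-s["cx"])/s["fx"]*z,(v-s["cy"])/s["fy"]*z,z],-1); W=(P-s["t"])@s["R"]
h=cv2.cvtColor(s["img"],cv2.COLOR_RGB2HSV)[150:230,290:365]
k=(W[...,2]>.16)&(z>0); print("tall pts",k.sum(),W[k].mean(0).round(4),W[k].min(0).round(4),W[k].max(0).round(4))
k=(W[...,2]>.135)&(W[...,2]<.15)&(z>0);print("lid",np.median(W[k],0).round(4))
b=np.zeros(m.shape,np.uint8); b[150:230,290:365]=(h[...,0]>10)&(h[...,0]<32)&(h[...,1]>80)
n,l,st,c=cv2.connectedComponentsWithStats(b)
for i in range(1,n):
    if st[i,4]>10: print(st[i],c[i].round(1),ray(s,*c[i],.172).round(4))
crop=cv2.resize(s["img"][150:230,290:365,::-1],None,fx=7,fy=7,interpolation=cv2.INTER_NEAREST); cv2.imwrite("pics/w1c.png",crop)
E
```

```text
collar ((325.8726806640625, 189.1535186767578), (50.23115539550781, 52.0950813293457), 88.5228271484375) [ 0.5146 -0.1513  0.143 ]
tall pts 288 [ 0.5147 -0.1526  0.1788] [ 0.5068 -0.1585  0.1601] [ 0.5217 -0.1443  0.1907]
lid [ 0.5139 -0.1532  0.1378]
[318 191  17  17 177] [326.2 198.1] [ 0.5149 -0.1521  0.172 ]
```

View pics/w1c.png

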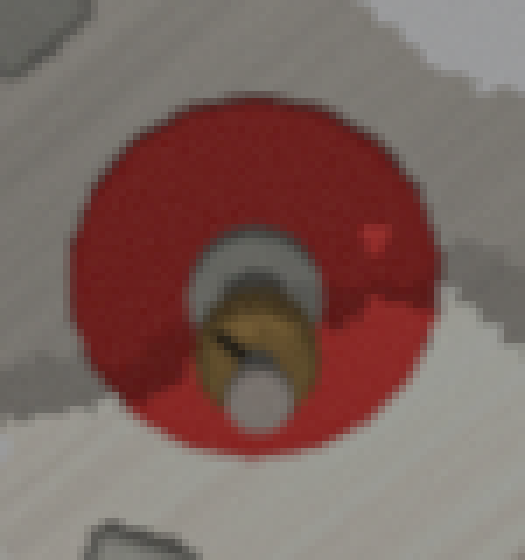

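```bash
python3 - <<'E'
from h import *
x,y=.5147,-.1517
move_l([x,y,.20],velocity=.1); f0=np.array(get_contact_force());t0=np.array(get_wrist_torque())
move_l([x,y,.153],velocity=.06); print(get_position(),(get_contact_force()-f0).round(2))
grab(30); wait(.3)
print(get_grip_width()*85,get_gripper_force(),(get_contact_force()-f0).round(2),(get_wrist_torque()-t0).round(3),get_position(),get_clock())
for i in range(1,4):
    movep([x,y,.153+.00095*.3*i],down(-1.31+.3*i))
    print(i,get_clock(),get_position().round(4),get_q()[5].round(3),(get_contact_force()-f0).round(2),(get_wrist_torque()-t0).round(3),get_grip_width())
np.savez("z.npz",f0=f0,t0=t0)
E
```

```text
[ 0.51496902 -0.1518508   0.15328875] [ 0.46 -0.3   1.01]
11.988127020072522 29.243618845939636 [4.84 3.5  0.57] [ 0.326 -0.664  0.023] [ 0.51536103 -0.15158285  0.15322262] 5.1667
1 5.5583 [ 0.5157 -0.1515  0.1535] 2.086 [ 6.09  3.53 -0.19] [ 0.4   -0.858  0.03 ] 0.14424280912736956
2 5.95 [ 0.5159 -0.1512  0.1538] 1.786 [ 7.27  4.18 -0.1 ] [ 0.57  -1.018  0.009] 0.14458011067196144
3 6.3417 [ 0.5161 -0.151   0.1541] 1.486 [ 8.13  5.83 -0.65] [ 0.769 -1.184  0.007] 0.14235193200704602
```

```bash
python3 - <<'E'
from h import *
z=np.load("z.npz");f0,t0=z["f0"],z["t0"]
x,y=.5161,-.1509
for i in range(4,14):
    movep([x,y,.153+.00095*.3*i],down(-1.31+.3*i))
    print(i,get_clock(),get_position().round(4),get_q()[5].round(3),(get_contact_force()-f0).round(2),(get_wrist_torque()-t0).round(3),round(get_grip_width(),3))
    if i>=11 and abs(get_wrist_torque()-t0)[2]>.25: break
s=wristcam(); cv2.imwrite("pics/w2.png",s["img"][120:400,180:480,::-1])
E
```

```text
4 6.725 [ 0.5163 -0.1506  0.1543] 1.193 [4.92 4.25 1.81] [ 0.552 -0.539  0.052] 0.147
5 7.1167 [ 0.5162 -0.1503  0.1545] 0.892 [4.59 4.96 3.15] [ 0.774 -0.531 -0.002] 0.145
6 7.5083 [ 0.5161 -0.1499  0.1547] 0.592 [3.63 6.79 3.08] [ 0.92  -0.548  0.078] 0.143
7 7.9 [ 0.5159 -0.1496  0.1549] 0.292 [3.67 6.05 2.55] [ 1.038 -0.483 -0.017] 0.14
8 8.2917 [ 0.5156 -0.1494  0.1551] -0.008 [3.71 8.42 3.  ] [ 1.11  -0.349  0.061] 0.146
9 8.6833 [ 0.5153 -0.1493  0.1553] -0.308 [2.37 6.37 2.98] [ 1.171 -0.281  0.097] 0.145
10 9.075 [ 0.515  -0.1493  0.1555] -0.608 [1.19 8.27 4.02] [ 1.129 -0.071 -0.01 ] 0.144
11 9.4667 [ 0.5146 -0.1493  0.1557] -0.908 [0.73 6.32 3.85] [ 1.08   0.028 -0.   ] 0.145
12 9.8583 [ 0.5143 -0.1495  0.1559] -1.208 [-0.7   6.15  3.39] [0.916 0.184 0.055] 0.144
13 10.25 [ 0.5155 -0.1507  0.1566] -1.505 [1.12 3.97 3.52] [ 0.518 -0.141  0.036] 0.147
```

View pics/w2.png

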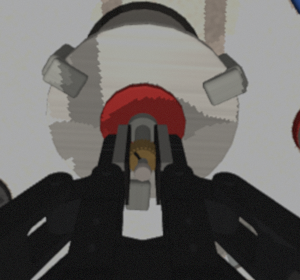

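The nut's dark mark shows at about (138,155) in this crop. It sits at roughly the same angle to the gripper as before, so the nut has turned with the fingers. The jump at step 13 suggests the stop. I'll turn a little further, then release and check.

```bash
python3 - <<'E'
from h import *
z=np.load("z.npz");f0,t0=z["f0"],z["t0"]
x,y=.5155,-.1505
for i in (14,15):
    movep([x,y,.1568],down(-1.31+.3*i))
    print(i,get_clock(),get_position().round(4),(get_contact_force()-f0).round(2),(get_wrist_torque()-t0).round(3),round(get_grip_width(),3))
release(); wait(.2); print((get_contact_force()-f0).round(2),get_position())
move_l([x,y,.26],velocity=.12)
s=wristcam(); np.savez("w3.npz",**s)
def rect(s,f):  # resample a patch of the plane at nut-top height, world aligned (x right, y up)
    zz=.1755+f; o=(.515,-.1515); w=.02
    P=np.float32([[o[0]+a*w,o[1]+b*w,zz] for a,b in((-1,1),(1,1),(1,-1),(-1,-1))])
    c=(P@s["R"].T+s["t"]); px=np.float32(np.c_[c[:,0]/c[:,2]*s["fx"]+s["cx"],c[:,1]/c[:,2]*s["fy"]+s["cy"]])
    return cv2.warpPerspective(s["img"],cv2.getPerspectiveTransform(px,np.float32([[0,0],[400,0],[400,400],[0,400]])),(400,400))
cv2.imwrite("pics/w3.png",np.hstack([rect(dict(np.load("w1.npz")),0),rect(s,.0036)])[...,::-1])
E
```

```text
14 10.6917 [ 0.516  -0.1506  0.1568] [ 5.08  2.38 -0.95] [ 0.324 -0.662 -0.034] 0.143
15 11.0833 [ 0.5159 -0.1504  0.1568] [ 5.2   2.67 -0.16] [ 0.458 -0.677  0.013] 0.142
[0.49 1.14 0.14] [ 0.51551276 -0.15047498  0.15681108]
```

View pics/w3.png

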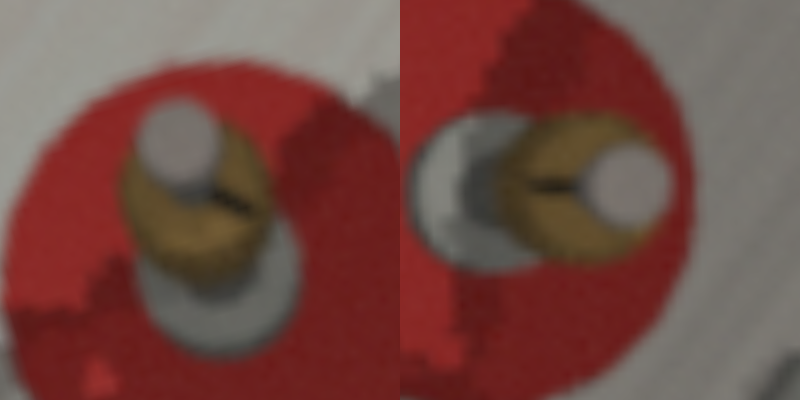

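In both halves the mark is plain. Its direction went from about -26° (left, before) to about 180° (right, now), which is roughly 3.6 rad anticlockwise. I commanded 4.5 rad, so the grip slipped at the stop and the nut is fully undone. Next is the press, by feel with closed fingers.

```bash
cat > press.py <<'E'
from h import *
x,y=.515,-.151
move_l([x,y,.26],velocity=.1); grab(20); move_l([x,y,.194],velocity=.08); wait(.3)
fz=lambda:np.mean([get_contact_force()[2] for _ in range(3)])
f0=fz(); z=.194; zc=None; log=[]
while z>.179:
    z-=.0003; move_l([x,y,z],velocity=.006); f=fz()-f0; a=get_position()[2]; log.append((round(z,4),round(a,4),round(f,2)))
    if zc is None and f>1.2: zc=a
    if f>9: print("high"); break
    if zc and (zc-a>.0027): break
print(log[-16:],zc,get_clock())
for _ in range(5):
    wait(.5); print(get_position().round(4),round(fz()-f0,2))
print(get_clock())
E
python3 press.py
```

```text
[(0.1892, np.float64(0.1892), np.float64(-0.88)), (0.1889, np.float64(0.1889), np.float64(0.42)), (0.1886, np.float64(0.1886), np.float64(-1.3)), (0.1883, np.float64(0.1883), np.float64(0.35)), (0.188, np.float64(0.188), np.float64(-0.17)), (0.1877, np.float64(0.1879), np.float64(1.3)), (0.1874, np.float64(0.1875), np.float64(0.88)), (0.1871, np.float64(0.1872), np.float64(2.23)), (0.1868, np.float64(0.1869), np.float64(3.97)), (0.1865, np.float64(0.1866), np.float64(3.83)), (0.1862, np.float64(0.1863), np.float64(4.27)), (0.1859, np.float64(0.186), np.float64(3.47)), (0.1856, np.float64(0.1858), np.float64(4.68)), (0.1853, np.float64(0.1855), np.float64(4.44)), (0.185, np.float64(0.1853), np.float64(4.59)), (0.1847, np.float64(0.185), np.float64(6.34))] 0.18793909125171054 23.0833
[ 0.5151 -0.151   0.185 ] 4.71
[ 0.5151 -0.1511  0.185 ] 6.28
[ 0.5151 -0.1511  0.185 ] 4.47
[ 0.5151 -0.151   0.185 ] 6.35
[ 0.5151 -0.1511  0.185 ] 6.07
25.5833
```

The pin is about 2.7 mm down at 5.6 N mean, but that force suggests the margin over 2.2 mm could be thin. I'll go 0.4 mm deeper and hold again before letting it up.

```bash
python3 - <<'E'
from h import *
x,y=.515,-.151
F=lambda:np.mean([get_contact_force()[2] for _ in range(3)])
L=[]
for z in (.1845,.1843): move_l([x,y,z],velocity=.006); L.append(F())
for _ in range(22): wait(.1); L.append(F())
p=get_position()
move_l([x,y,.195],velocity=.02); wait(.3); b=np.mean([F() for _ in range(3)]); print(p,np.mean(L)-b,max(L)-b,get_clock())
move_l([x,y,.26],velocity=.12); wait(.3)
s=wristcam(); np.savez("w4.npz",**s); cv2.imwrite("pics/w4.png",s["img"][...,::-1])
E
```

```text
[ 0.51509505 -0.15107318  0.18471203] 7.214259621189893 7.999601491736782 29.2667
```

View pics/w4.png

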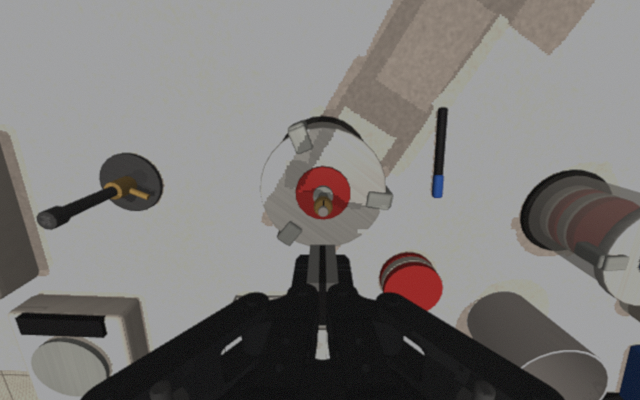

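The nut at (322,205) and the pin are clear of the closed fingers, and the bystanders in this view stand as before. The mean hold force of 7.2 N corresponds to more than 3 mm of travel, so I'm handing in.

```bash
python3 -c "
from cell import *
print(sign_off(),get_clock())"
```

```text
the job is handed in; nothing more can be done
the job is handed in; nothing more can be done
```

I unscrewed the red jar's nut to its stop, held its pin about 3 mm down (7 N) for over 2 s, let it spring back, and handed the job in at about 30 s; the hand-in returned no verdict. The robot never went near the blue jar or any bystander.

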